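# Kit up bored block and hinge packs

## Robot

A 7-joint arm with a two-finger parallel gripper is mounted at the origin on the work surface. World frame = base frame: x ahead of the robot, y to its left, z up, the work surface at z = 0. Lengths are in m, angles in rad, forces in N, time in s.
With the tool pointing down it reaches from about 0.4 to 0.85 m from the base axis. Payload 10.4 kg.
Tool frame: the origin (TCP) lies midway between the tips of the shut fingers; the grasp point (between the pads) lies 19 mm behind it; z points along the fingers, y is the direction in which the jaws open and shut (so a half turn about z gives the same grasp; the last joint's range is limited). The gripper opens to 85 mm and grips with 20 to 120 N. Pads are 22 mm wide; open, the fingers measure 114 mm over their backs; the gripper's body (76 mm by 85 mm) begins 54 mm behind the grasp point. The pads swing forward as they close: fully open they stand 13 mm farther back than shut.
Start: joints at [1.3, 0.332, -0.065, 1.46, 0.022, 1.35, -0.088], TCP at [0.153, -0.606, 0.231] pointing down, gripper open.
Joint ranges: [-2.6, 2.6], [-0.5, 2.12], [-1.47, 1.34], [0.16, 2.42], [-1.27, 4.41], [0.06, 2.06], [-2.6, 2.6]. Speed limits (rad/s): [2.22, 2.22, 2.79, 2.79, 3.14, 3.14, 3.14].

## Interface

Orientations are given as a unit quaternion [x, y, z, w].
In Python, from workcell import manip, camera, camera_info, workorder, nets gives the robot as it stands.
- The arm moves only by the tool apply_moves, never from a script. Its argument "commands" is a list of rows, each a list of 5 numbers: the shift along the tool's x, y, z in m, then the turn about the tool's z in degrees, then the gripper command: -1 is fully open, 1 is shut, values between are in proportion. A call has 1 to 5 rows; each row shifts and turns the pose as measured when the row begins, along the tool's axes as they then stand; what a row does not reach is not made up. A row lasts 1/12 s, in which the tool goes at most 41.7 mm and 7.16 degrees, less where a joint would pass 70% of its speed; a pose out of reach is approached as far as the arm can. A call is refused whole if a number of a shift passes 0.0417 or a number of a turn 7.16, either way. A call with a gripper value outside its range is refused whole. The fingers move at their own pace and stop on an object; "squeeze" is the grip in N (left out, the last holds). Time passes only in rows, so rows that do not move let the fingers close. It gives the time, the measured TCP pose, the force and the opening at its end, in the units of the state.
- manip.get_obs(): the state, without advancing time (a new reading comes with each control period).
- camera(name): name is "side" or "top"; returns (picture, depth): 420x560x3 uint8, red, green, blue; 420x560 float32, m along the optical axis (not along the pixel's ray), 0 where there is no reading.
- camera_info(name): a dict with "camera_matrix" (3x3 intrinsics, pixels), "xyz" and "rotation" of the camera in the world. Camera axes: x right, y down, z forward; pixel columns grow to the right and rows downward; lengths in m; the calibration is good to about 2 mm. A picture is of the moment at which its call begins. camera_info takes no time and is no camera call.
- workorder.hand_in(): hands the job in, once; it reports no verdict.
Trained networks look in the newest picture that a camera, given by its name, has taken for a name from the list of things; names that differ only in an ending like _2 or _b are one class to them, and where a whole thing is asked for, a point or a joint stands for the part that bears it (a point fixed in the world has none). Each returns a list of dicts, best first, with "conf" (0 to 1); they miss things now and then, are a little off and sometimes report something else, mostly with a low value. They report only what shows in the picture. A call takes as long as a camera call. They do not tell look-alikes from the thing itself.
- nets.look_for(camera, thing): "rect" ([left, top, width, height] in pixels, round what is visible of it).
- nets.place_of(camera, thing): "xy" ([column, row] in pixels: a listed point, or the origin of a listed thing).
The state is a dict: "clock": time; "joint_pos": joint angles; "joint_velocities": joint speeds; "tau": joint torques, N m; "position": TCP position; "ee_rot": TCP orientation; "ft_force": force on the tool from outside, world axes, zero at the start; "torque": the same for the moment, N m; "grip_width": opening from 0.0 (shut) to 1.0 (fully open).
Only numpy, scipy, OpenCV 4.12 (cv2) and the standard library are available. Lean on these libraries where they do the work, as an engineer would, in place of code of your own. Each camera call takes 0.05 s, during which the arm holds its last target. There are 200 camera calls.

## Task

Kit up the cabinet door job in the grey tote. Flip the toggle clamp's arm up past centre so that it stays open, then lift the freed wood block out of the drilling fixture and lay it in the tote. Also take every hinge pack off the display pegs, lifting each one so that its hole clears the upturned tip as you slide it off instead of forcing it against the peg, and put it inside the tote, standing, leaning or lying; leave the glue, mug, hammer and tin where they are.

Things in the scene. Friction and masses are not known exactly. Their poses are not given: they have to be found in the camera images.
- stand: Fixed wooden display stand. Origin on the table under the front face of its rail; own -x is the way its pegs point (roughly towards the robot), y along the rail. Base board 320 x 130 x 12 mm (own x -75 to 55). Rail 320 long, 20 deep (own x 0 to 20), top at 206 mm. Four wire pegs at own y = -112.5, -37.5, 37.5, 112.5 mm; packs start about 45 mm in front of the rail.
- peg1_tip (a point): Tip of the peg at the stand's y = -112.5 mm. Each peg is 6 mm steel wire, axis 200 mm above the table, runs 75 mm straight out from the rail, then turns up; the tip point is the centre of its round end, 80 mm out and 10 mm higher than the straight axis.
- peg4_tip (a point): Tip of the peg at the stand's y = 112.5 mm, as peg1_tip.
- pack1: Hinge blister pack 50 wide x 150 tall, 120 g, up to four alike hang on the pegs (absent: None). Lower 80 mm: clear blister body 24 thick over brown card; upper 70 mm: bare stiff card header 8 thick at mid-thickness. Origin at the blister's centre (40 above the lower edge); own z up the pack, y across the width, x the card's normal. Packs hang with 25 mm between edges.
- pack2: As pack1. The hang hole in the header is 16 wide x 26 tall, from own z = 44 to 70 mm; its upper edge rests on the peg, which runs through it along the pack's x (so the origin hangs 133 mm above the table). The solid header above the hole, own z 70 to 110 mm, is the place to grip.
- pack3: As pack1. Raised 11 to 19 mm from where it hangs, it passes over the peg's tip without the hole's lower edge touching the peg; slid out along the stand's -x by 50 mm or more it is free.
- pack4: As pack1: same sizes and axes.
- fixture: Fixed plywood drilling fixture, base 235 (own x -120 to 115) x 110 x 15 mm, origin on the table. Low wooden lips (tops 25 mm above the table) locate the block with 2 mm play around own x = -40, y = 0; the side lips are 80 long. Steel cheeks at own x = 75 (105 mm high, 38 wide) carry the clamp arm.
- clamp_arm (a joint): Angle of the toggle clamp's arm about its pivot (axis along the fixture's y), rad. 0: closed, arm level, pointing along the fixture's -x over the block, its rubber foot on the block. Grows as the arm swings up; 1.57 is upright (past that it falls open under its own weight), 1.95 is the open stop. Turns freely; only gravity holds it at either side.
- clamp_grip (a point): Point on the axis of the black round handle at the arm's end (24 mm diameter, 56 mm long, along the arm), 130 mm from the pivot; 26 mm from the handle's end. Moves with the arm.
- clamp_pivot (a point): The pivot of the clamp arm, 90 mm above the table, on the fixture (own axes as the fixture's).
- block: Light hardwood block 120 (own x) x 50 (own y) x 40 mm (z) with three bored holes in the top, lying in the fixture under the clamp arm. Origin at the centre of its underside. About 180 g.
- tote: Loose open grey plastic tote, 280 (own x) x 180 (own y) x 70 mm outside, walls and floor 5 mm; origin at the centre of its underside. 1.5 kg. Empty at the start.
- glue: Bystander: white glue bottle, 60 mm diameter, 170 tall, standing on the bench. Origin at its foot.
- mug: Bystander: white mug, 80 mm diameter, 90 tall. Origin at its foot.
- hammer: Bystander: hammer 260 mm long lying on the bench.
- tin: Bystander: steel tin, 64 mm diameter, 65 tall, on the robot's side of the bench. Origin at its foot.
Not all that is in view belongs to the job. What is shaped like the pack3 but green or red is not meant.

How it is judged:
On the way, in this order (a step that is already met when the one before it is completed fails the run):
1. the clamp arm is flipped up past centre (1.7 rad or more) (value of joint clamp_arm above 1.7 rad), for 0.2 s.
2. after that, the block is lifted out and laid in the tote (x of block in the frame of tote between -0.137 and 0.137 m and y of block in the frame of tote between -0.087 and 0.087 m and z of block in the frame of tote between -0.01 and 0.07 m and linear speed of block below 0.03 m/s), for 0.2 s.
At the end, for the whole second after the job is handed in: The clamp arm stands open (over 1.7 rad); the block's and every pack's origin lies within the tote's walls in plan, the block's underside centre no higher than 70 mm and each pack's blister centre no higher than 100 mm above the tote's underside; all at rest (all of step 2 and value of joint clamp_arm above 1.7 rad and x of pack1 in the frame of tote between -0.137 and 0.137 m and y of pack1 in the frame of tote between -0.087 and 0.087 m and z of pack1 in the frame of tote between -0.01 and 0.1 m and linear speed of each of pack1, pack2, pack3, pack4 below 0.03 m/s and x of pack2 in the frame of tote between -0.137 and 0.137 m and y of pack2 in the frame of tote between -0.087 and 0.087 m and z of pack2 in the frame of tote between -0.01 and 0.1 m and x of pack3 in the frame of tote between -0.137 and 0.137 m and y of pack3 in the frame of tote between -0.087 and 0.087 m and z of pack3 in the frame of tote between -0.01 and 0.1 m and x of pack4 in the frame of tote between -0.137 and 0.137 m and y of pack4 in the frame of tote between -0.087 and 0.087 m and z of pack4 in the frame of tote between -0.01 and 0.1 m); the robot touches nothing.
It fails at once if a pack is forced against its peg (over 30 N between pack and stand) (contact force between any of pack1, pack2, pack3, pack4 and stand above 30 N).
It fails at once if a bystander (glue, mug, hammer, tin) is moved more than 40 mm (distance of any of glue, mug, hammer, tin from where it was at the start of the episode above 0.04 m).
Of pack1, pack2, pack3, pack4 only 2 to 4 are there at a start; the rules pass over those that are not, and their reading is None.
At some moment in a run one of tote may be knocked a few centimetres aside while the robot is not near it.
Once in a run the grip may slacken for a moment while it holds something.
It also fails if it takes over 210 s, if anything falls off the work surface, if the arm or the gripper's body presses on something with over 40 N, if the wrist force passes 120 N, or if a joint passes its speed limit or range.

## Working session

There is one attempt and no reset: what is moved stays moved. The work goes in short steps, Python scripts to look and compute and a tool call to move; the robot and the scene stay as the last step left them, time stands still between calls to the robot, and variables do not carry over. Pictures are saved under pics/ and viewed, about 12 in all and at most 16, crops included, and the job is handed in when it is done.

Besides the shell and the picture viewer there is one more tool, called after "Emit:" as name([rows], argument=value, ...), one row to a line, values as JSON. apply_moves: Moves the arm, as the interface text tells. Its arguments: {"type":"object","properties":{"commands":{"type":"array","items":{"type":"array","items":{"type":"number"}}},"squeeze":{"type":"number"}},"required":["commands"]}

```bash
mkdir -p pics; ls; cat > h.py <<'E'
import numpy as np, cv2
from workcell import manip, camera, camera_info, workorder, nets
from scipy.spatial.transform import Rotation as R
def info(n):
    c=camera_info(n); K=np.array(c["camera_matrix"]); r=np.array(c["rotation"])
    if r.shape!=(3,3): r=R.from_quat(r).as_matrix()
    return K,np.array(c["xyz"]),r
def ray(n,uv):
    K,t,r=info(n); d=r@np.linalg.inv(K)@np.array([uv[0],uv[1],1.]); return t,d
def at_z(n,uv,z):
    t,d=ray(n,uv); return t+d*(z-t[2])/d[2]
def cloud(n,depth):
    K,t,r=info(n); v,u=np.mgrid[:depth.shape[0],:depth.shape[1]]
    p=np.stack([(u-K[0,2])/K[0,0]*depth,(v-K[1,2])/K[1,1]*depth,depth],-1)
    return p@r.T+t
def proj(n,P):
    K,t,r=info(n); q=K@(r.T@(np.array(P)-t)); return q[:2]/q[2]
def snap(n,f=None):
    im,d=camera(n)
    if f: cv2.imwrite("pics/"+f,cv2.cvtColor(im,cv2.COLOR_RGB2BGR))
    return im,d
E
python3 - <<'E'
from h import *
np.set_printoptions(precision=3,suppress=True)
for n in("side","top"):
    K,t,r=info(n); print(n,K.tolist(),t,r.tolist())
    im,d=snap(n,n+"0.png"); P=cloud(n,d)
    for th in["fixture","clamp_grip","clamp_pivot","block","tote","pack1","peg1_tip","peg4_tip","stand","glue","mug","hammer","tin"]:
        for k in nets.place_of(n,th)[:5]:
            u,v=[int(round(x)) for x in k["xy"]]
            print(th,round(k["conf"],2),u,v,P[min(max(v,0),419),min(max(u,0),559)])
o=manip.get_obs();print(o["clock"],o["position"],o["ee_rot"],o["grip_width"])
E
```

```text
pics
side [[488.4726618476035, 0.0, 278.8218477999002], [0.0, 488.4726618476035, 207.32180540840594], [0.0, 0.0, 1.0]] [-0.191  0.773  0.998] [[-0.6998044036420366, -0.4461495143047547, 0.5578749031179351], [-0.7143193257465055, 0.43197261253397734, -0.5505883788145445], [0.004658058422957523, -0.7838049967346483, -0.6209895567443358]]
fixture 0.55 297 238 [ 0.543 -0.029  0.022]
clamp_grip 0.64 311 223 [ 0.503 -0.042  0.097]
clamp_pivot 0.76 276 205 [ 0.638 -0.034  0.091]
block 0.87 304 238 [ 0.516 -0.03   0.038]
tote 0.87 374 208 [ 0.483 -0.331  0.003]
pack1 0.84 176 249 [0.583 0.351 0.199]
pack1 0.81 254 333 [0.355 0.313 0.059]
pack1 0.77 186 281 [0.521 0.374 0.153]
pack1 0.67 204 263 [0.533 0.311 0.16 ]
peg1_tip 0.55 259 216 [ 0.724 -0.041 -0.007]
peg1_tip 0.18 316 222 [ 0.492 -0.051  0.102]
peg4_tip 0.24 261 217 [ 0.709 -0.036  0.001]
stand 0.87 208 283 [0.593 0.268 0.011]
stand 0.23 280 199 [ 0.735 -0.147 -0.   ]
glue 0.56 229 231 [-0.191  0.773  0.998]
mug 0.9 267 199 [ 0.745 -0.096  0.021]
hammer 0.56 306 183 [ 0.73  -0.269  0.008]
hammer 0.29 312 221 [ 0.504 -0.047  0.101]
ti
[... 478 characters left out ...]
513 -0.045  0.098]
clamp_grip 0.78 304 235 [ 0.502 -0.042  0.097]
clamp_pivot 0.57 307 189 [ 0.64  -0.054  0.092]
block 0.81 303 235 [ 0.508 -0.042  0.05 ]
block 0.4 263 164 [0.721 0.076 0.082]
tote 0.68 399 235 [ 0.51  -0.343  0.004]
pack1 0.81 187 219 [0.541 0.286 0.164]
pack1 0.64 161 224 [0.527 0.356 0.168]
pack1 0.6 198 166 [0.722 0.275 0.064]
pack1 0.53 187 281 [0.375 0.299 0.073]
peg4_tip 0.79 155 230 [0.505 0.361 0.209]
stand 0.61 206 211 [0.591 0.256 0.015]
glue 0.86 262 162 [0.721 0.079 0.103]
mug 0.97 321 152 [ 0.783 -0.108 -0.   ]
hammer 0.66 375 165 [ 0.732 -0.276  0.02 ]
tin 0.92 248 279 [0.379 0.123 0.061]
1.4 [ 0.153 -0.606  0.231] [0.992 0.124 0.    0.   ] 1.0003930387059219
```

View pics/side0.png

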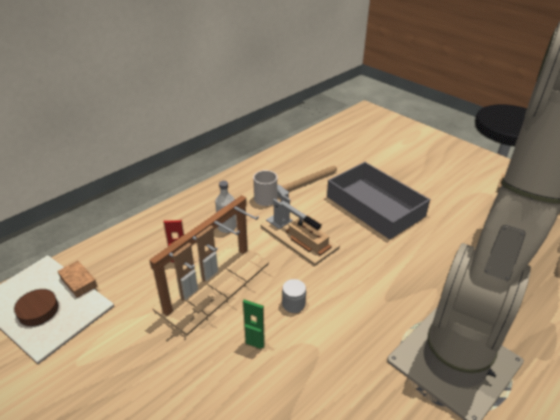

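View pics/top0.png

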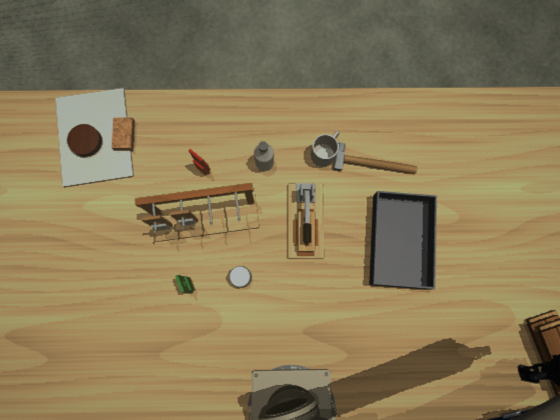

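Pictures: two packs hang on the left two pegs (side (188,275) and (208,257); top (160,227) and (186,221)). Green look-alike at side (254,325), red one at side (175,232) – both loose on the bench, not meant. Clamp handle at top (306,232), tote at top (403,240). Now I'll fit the poses from depth.

```bash
cat >> h.py <<'E'
def rect(P,m,zr,xr,yr):
    s=(P[...,2]>zr[0])&(P[...,2]<zr[1])&(P[...,0]>xr[0])&(P[...,0]<xr[1])&(P[...,1]>yr[0])&(P[...,1]<yr[1])
    q=P[s]; 
    if len(q)<5: return None
    (c,wh,a)=cv2.minAreaRect((q[:,:2]*1000).astype(np.float32))
    return len(q),np.round(c,1),np.round(wh,1),round(a,1),np.round(np.median(q[:,2]),4)
E
python3 - <<'E'
from h import *
np.set_printoptions(precision=4,suppress=True)
im,d=snap("top"); P=cloud("top",d)
ims,ds=snap("side"); S=cloud("side",ds)
for n,Q in(("top",P),("side",S)):
    print(n)
    print("tote rim",rect(Q,0,(.058,.08),(.3,.7),(-.5,-.2)))
    print("rail",rect(Q,0,(.195,.22),(.56,.72),(.05,.5)))
    print("headers",rect(Q,0,(.22,.255),(.45,.59),(.05,.5)))
    print("h4",rect(Q,0,(.215,.26),(.45,.59),(.32,.5)), "h3",rect(Q,0,(.215,.26),(.45,.59),(.2,.32)))
    print("block",rect(Q,0,(.048,.062),(.42,.6),(-.12,.03)))
    print("handle",rect(Q,0,(.085,.11),(.4,.58),(-.12,.03)))
    print("arm",rect(Q,0,(.085,.115),(.4,.7),(-.12,.03)))
    print("base",rect(Q,0,(.01,.02),(.4,.75),(-.12,.03)))
cv2.imwrite("pics/crop1.png",cv2.cvtColor(np.hstack([cv2.resize(ims[200:330,140:270],(400,400)),cv2.resize(im[170:300,130:260],(400,400))]),cv2.COLOR_RGB2BGR))
E
```

```text
top
tote rim (765, array([ 490.8, -345.2]), array([182.4, 280.6]), 84.8, np.float64(0.0688))
rail (1045, array([581.7, 258.4]), array([ 68.7, 319.6]), 6.5, np.float64(0.2055))
headers (197, array([539.2, 328.6]), array([ 11.8, 125.8]), 10.8, np.float64(0.2412))
h4 (106, array([532.1, 365.4]), array([ 9.3, 50.9]), 6.3, np.float64(0.2411)) h3 (107, array([540.3, 263.6]), array([106.1,  23.1]), 77.9, np.float64(0.2405))
block (409, array([521.3, -52.5]), array([119.5,  48. ]), 0.2, np.float64(0.0547))
handle (223, array([529.8, -53.1]), array([ 21.4, 100.2]), 88.5, np.float64(0.0981))
arm (392, array([566.8, -58.2]), array([172.4,  42.2]), 3.2, np.float64(0.0982))
base (1323, array([594.7, -53. ]), array([110.5, 307.9]), 88.3, np.float64(0.0154))
side
tote rim (782, array([ 490.8, -344.9]), array([188.5, 285.7]), 85.0, np.float64(0.0653))
rail (991, array([582.1, 259.3]), array([ 68.9, 321.3]), 6.3, np.float64(0.2033))
headers (362, array([540.4, 329.3]), array([ 15.9, 127.5]), 10.5, np.float64(0.2349))
h4 (228, array([532., 366.]), array([12.4, 52.8]), 5.9, np.float64(0.233)) h3 (201, array([546.9, 291.6]), array([13. , 51.5]), 5.1, np.float64(0.2317))
block (425, array([521.1, -50.1]), array([127.2,  52.7]), 1.0, np.float64(0.0532))
handle (207, array([528.5, -48.5]), array([102.4,  23.9]), 0.4, np.float64(0.0954))
arm (399, array([567.2, -55.6]), array([179.1,  44.4]), 2.7, np.float64(0.0951))
base (868, array([594.5, -52.3]), array([116.6, 311.5]), 88.0, np.float64(0.014))
```

View pics/crop1.png

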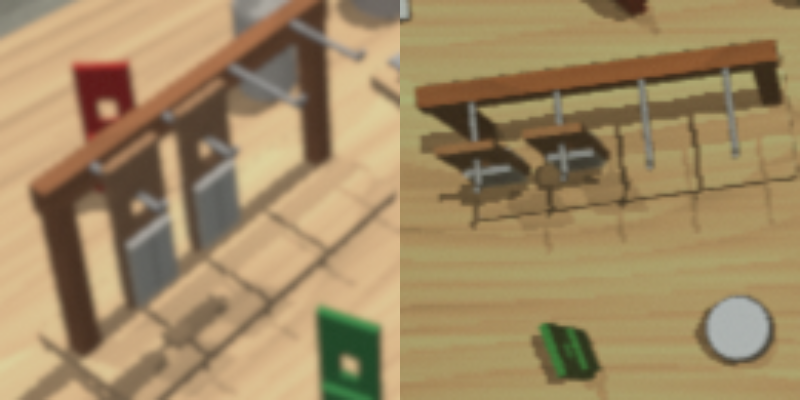

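Emit:
apply_moves([
  [0,0,-0.03,7.1,-1],
  [0,0,-0.03,7.1,-1],
  [0.022,-0.034,0,0,-1],
  [0.022,-0.034,0,0,-1],
  [0.022,-0.034,0,0,-1],
])

```text
clock: 1.92
position: [0.2148, -0.5075, 0.2919]
ee_rot: [1.0, -0.013, -0.002, -0.0]
ft_force: [1.3, -0.2, 0.3]
grip_width: 0.996
```

Emit:
apply_moves([
  [0.022,-0.034,0,0,-1],
  [0.022,-0.034,0,0,-1],
  [0.022,-0.034,0,0,-1],
  [0.022,-0.034,0,0,-1],
  [0.022,-0.034,0,0,-1],
])

```text
clock: 2.33
position: [0.3316, -0.3341, 0.2927]
ee_rot: [1.0, -0.014, -0.001, 0.002]
ft_force: [0.7, -1.1, -0.7]
grip_width: 1.001
```

Emit:
apply_moves([
  [0.022,-0.034,0,0,-1],
  [0.022,-0.034,0,0,-1],
  [0.022,-0.034,0,0,-1],
  [0.022,-0.034,0,0,-1],
  [0.022,-0.034,0,0,-1],
])

```text
clock: 2.75
position: [0.4478, -0.1612, 0.2935]
ee_rot: [1.0, -0.015, 0.0, 0.004]
ft_force: [1.3, -0.4, 0.2]
grip_width: 1.002
```

Emit:
apply_moves([
  [0.019,-0.036,0,-1,-1],
  [0.019,-0.036,0,0,-1],
  [0.02,-0.036,0.0,0,-1],
  [0,0,0.03,0,-1],
  [0,0,0.04,0,-1],
])

```text
clock: 3.17
position: [0.5156, -0.0418, 0.2299]
ee_rot: [1.0, 0.0, 0.009, 0.004]
ft_force: [0.5, -1.6, -0.6]
grip_width: 0.999
```

Emit:
apply_moves([
  [0,0,0.04,0,-1],
  [0,0,0.04,0,-1],
  [0,0,0.03,0,-1],
  [0,0,0,0,-1],
])

```text
clock: 3.5
position: [0.5155, -0.0394, 0.1111]
ee_rot: [1.0, 0.003, 0.008, 0.003]
ft_force: [-0.9, -0.3, -0.3]
grip_width: 0.998
```

```bash
python3 - <<'E'
from h import *
im,d=snap("side","side1.png")
cv2.imwrite("pics/c2.png",cv2.resize(cv2.imread("pics/side1.png")[140:280,220:420],(800,560)))
E
```

```text
(no output)
```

View pics/c2.png

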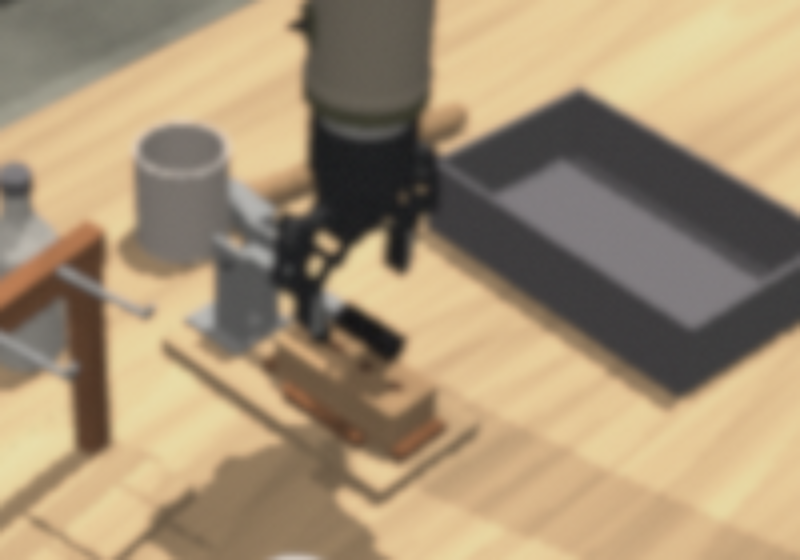

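The fingers straddle the arm (handle at crop (370,330)); TCP needs about 10 mm back, 11 mm to -y and 40 mm down.

Emit:
apply_moves([
  [-0.009,0.011,0,0,-1],
  [0,0,0,0,-1],
  [0,0,0.025,0,-1],
  [0,0,0.013,0,-1],
  [0,0,0,0,-1],
])

```text
clock: 3.97
position: [0.515, -0.051, 0.0854]
ee_rot: [1.0, 0.002, 0.015, 0.004]
ft_force: [0.1, 0.0, -0.1]
grip_width: 1.0
```

Emit:
apply_moves([
  [0,0,0,0,0.3],
  [0,0,0,0,0.7],
  [0,0,0,0,0.7],
  [0,0,0,0,0.7],
  [0,0,0,0,0.7],
], squeeze=25)

```text
clock: 4.38
position: [0.5184, -0.0502, 0.0909]
ee_rot: [1.0, 0.003, 0.018, 0.005]
ft_force: [-0.9, -6.3, 1.8]
grip_width: 0.303
```

```bash
python3 - <<'E'
from h import *
o=manip.get_obs()
for k,v in o.items(): print(k,np.round(v,3))
print(R.from_quat(o["ee_rot"]).as_matrix().round(3))
E
```

```text
clock 4.383
joint_pos [ 0.565  0.269 -0.627  1.901  0.2    0.993 -1.715]
joint_velocities [ 0.002 -0.014  0.007 -0.008  0.03   0.017  0.001]
tau [ 6.3000e-02 -4.6733e+01 -5.4180e+00 -3.4002e+01 -2.9100e-01 -2.8600e-01
  1.0000e-02]
position [ 0.518 -0.05   0.091]
ee_rot [1.    0.003 0.018 0.005]
ft_force [-0.922 -6.304  1.838]
torque [-2.192  0.231 -0.146]
grip_width 0.303
[[ 0.999  0.005  0.037]
 [ 0.006 -1.    -0.009]
 [ 0.037  0.009 -0.999]]
```

Emit:
apply_moves([
  [0,0,0,0,-0.3],
  [0,0,0,0,-0.3],
  [-0.006,0,0.02,0,-0.3],
  [-0.006,0,0.01,0,-0.3],
  [0,0,0,0,-0.3],
])

```text
clock: 4.8
position: [0.5084, -0.0506, 0.0612]
ee_rot: [1.0, 0.003, 0.02, 0.005]
ft_force: [-0.4, 0.2, 0.0]
grip_width: 0.651
```

Emit:
apply_moves([
  [0,0,-0.01,0,-0.3],
  [0,0,0,0,0.3],
  [0,0,0,0,0.7],
  [0,0,0,0,0.7],
  [0,0,0,0,0.7],
], squeeze=25)

```text
clock: 5.22
position: [0.5082, -0.0517, 0.0741]
ee_rot: [1.0, 0.002, 0.02, 0.006]
ft_force: [-2.2, 4.6, -2.1]
grip_width: 0.268
```

Emit:
apply_moves([
  [0.003,0,-0.026,0,0.7],
  [0.008,0,-0.025,0,0.7],
  [0.013,0,-0.023,0,0.7],
])

```text
clock: 5.47
position: [0.5271, -0.0519, 0.1474]
ee_rot: [1.0, 0.001, 0.018, 0.005]
ft_force: [9.1, -3.0, -9.2]
grip_width: 0.272
```

Emit:
apply_moves([
  [0.017,0,-0.019,0,0.7],
  [0.021,0,-0.015,0,0.7],
  [0.023,0,-0.011,0,0.7],
])

```text
clock: 5.72
position: [0.5871, -0.0528, 0.1987]
ee_rot: [1.0, 0.0, 0.018, 0.007]
ft_force: [3.0, -0.5, -13.7]
grip_width: 0.272
```

Emit:
apply_moves([
  [0.025,0,-0.004,0,0.7],
  [0.026,0,0.0,0,0.7],
  [0.026,0,0.003,0,0.7],
  [0.02,0,0.005,0,0.7],
])

```text
clock: 6.05
position: [0.6876, -0.0546, 0.2018]
ee_rot: [1.0, -0.001, 0.017, 0.008]
ft_force: [-1.6, -0.4, -4.4]
grip_width: 0.262
```

Emit:
apply_moves([
  [0,0,0,0,-1],
  [0,0,0,0,-1],
  [0,0,0,0,-1],
  [0,0,0,0,-1],
  [-0.003,0,-0.03,0,-1],
])

```text
clock: 6.47
position: [0.6829, -0.0536, 0.2242]
ee_rot: [1.0, -0.001, 0.012, 0.006]
ft_force: [0.0, 0.3, -0.8]
grip_width: 0.951
```

Emit:
apply_moves([
  [0,0,-0.04,0,-1],
  [0,0,-0.03,0,-1],
  [-0.04,0,0,0,-1],
  [-0.04,0,0,0,-1],
  [-0.04,0,0,0,-1],
])

```text
clock: 6.88
position: [0.5636, -0.0517, 0.3013]
ee_rot: [1.0, -0.001, 0.019, 0.005]
ft_force: [-0.3, -0.4, 1.1]
grip_width: 1.0
```

```bash
cat >> h.py <<'E'
def tool():
    o=manip.get_obs(); M=R.from_quat(o["ee_rot"]).as_matrix(); p=np.array(o["position"])
    print("clock",o["clock"],"pos",p.round(4),"yaw",np.degrees(np.arctan2(M[1,0],M[0,0])).round(1),"toolz",M[:,2].round(3),"w",round(o["grip_width"]*85,1))
    return p,M
def need(target):
    p,M=tool(); print("tool shift",(M.T@(np.array(target)-p)).round(4))
E
python3 - <<'E'
from h import *
im,d=snap("top"); P=cloud("top",d)
im,d=snap("side","side2.png"); S=cloud("side",d)
print(nets.place_of("side","clamp_grip")[:2])
for Q in(P,S):
    print("block",rect(Q,0,(.045,.062),(.42,.6),(-.12,.03)))
    print("arm",rect(Q,0,(.13,.26),(.62,.76),(-.12,.03)))
    print("tote rim",rect(Q,0,(.058,.08),(.3,.7),(-.55,-.16)))
tool()
E
```

```text
[{'xy': [271.1, 160.5], 'conf': 0.63}]
block (233, array([521.3, -40.2]), array([ 21.2, 119.3]), 88.9, np.float64(0.0551))
arm None
tote rim (751, array([ 491. , -345.8]), array([183.1, 281.4]), 84.5, np.float64(0.0686))
block (525, array([521. , -52.2]), array([124.5,  56.7]), 0.0, np.float64(0.0529))
arm (300, array([663.6, -51.5]), array([25. , 73.2]), 86.4, np.float64(0.1851))
tote rim (779, array([ 490.8, -343.8]), array([191.4, 286.4]), 84.5, np.float64(0.0653))
clock 7.0333 pos [ 0.5616 -0.0523  0.3013] yaw -0.1 toolz [ 0.037 -0.013 -0.999] w 84.7
```

View pics/side2.png

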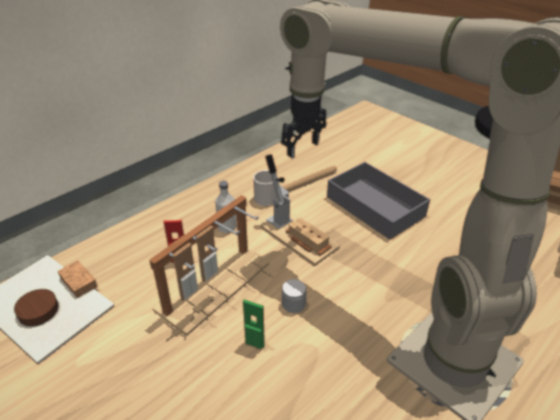

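Emit:
apply_moves([
  [-0.03,-0.002,0.02,0,-1],
  [-0.024,-0.002,0.03,0,-1],
  [0,0,0.04,0,-1],
  [0,0,0.04,0,-1],
  [0,0,0.03,0,-1],
])

```text
clock: 7.45
position: [0.5197, -0.0515, 0.1448]
ee_rot: [1.0, -0.002, 0.03, 0.009]
ft_force: [0.8, -0.4, -1.0]
grip_width: 1.001
```

```bash
python3 -c "
from h import *
need([.519,-.052,.032])"
```

```text
clock 7.45 pos [ 0.5197 -0.0515  0.1448] yaw -0.2 toolz [ 0.059 -0.019 -0.998] w 85.1
tool shift [-0.0074 -0.0016  0.1125]
```

Emit:
apply_moves([
  [-0.004,-0.001,0.025,0,-1],
  [-0.003,-0.001,0.025,0,-1],
  [0,0,0.025,0,-1],
  [0,0,0.02,0,-1],
  [0,0,0.01,0,-1],
])

```text
clock: 7.87
position: [0.5205, -0.051, 0.0327]
ee_rot: [0.999, -0.002, 0.03, 0.009]
ft_force: [-1.1, 0.1, 1.0]
grip_width: 0.998
```

```bash
python3 -c "
from h import *
need([.519,-.052,.032])"
```

```text
clock 7.8667 pos [ 0.5205 -0.051   0.0327] yaw -0.2 toolz [ 0.061 -0.017 -0.998] w 84.9
tool shift [-0.0015  0.001   0.0006]
```

Emit:
apply_moves([
  [0,0,0,0,0.2],
  [0,0,0,0,0.6],
  [0,0,0,0,0.6],
  [0,0,0,0,0.6],
], squeeze=50)

```text
clock: 8.2
position: [0.5223, -0.0506, 0.0337]
ee_rot: [0.999, -0.002, 0.031, 0.008]
ft_force: [-0.4, 0.1, -2.5]
grip_width: 0.576
```

Emit:
apply_moves([
  [0,0,-0.015,0,0.6],
  [0,0,-0.02,0,0.6],
  [0,0,-0.03,0,0.6],
  [0,0,-0.03,0,0.6],
  [0,0,-0.03,0,0.6],
])

```text
clock: 8.62
position: [0.5123, -0.0481, 0.1621]
ee_rot: [1.0, -0.002, 0.029, 0.007]
ft_force: [1.1, -0.4, -0.5]
grip_width: 0.58
```

```bash
python3 - <<'E'
from h import *
tool()
im,d=snap("side","side3.png"); S=cloud("side",d)
print("tote rim",rect(S,0,(.058,.08),(.3,.7),(-.55,-.16)))
cv2.imwrite("pics/c3.png",cv2.resize(cv2.imread("pics/side3.png")[100:290,220:450],(690,570)))
E
```

```text
clock 8.6167 pos [ 0.5123 -0.0481  0.1621] yaw -0.2 toolz [ 0.057 -0.015 -0.998] w 49.3
tote rim (768, array([ 490.6, -344.8]), array([189.2, 283.8]), 85.0, np.float64(0.0654))
```

View pics/c3.png

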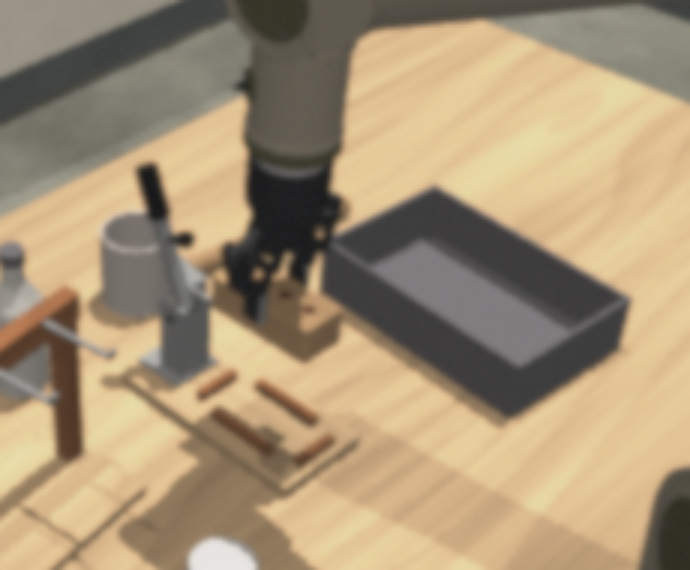

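Emit:
apply_moves([
  [0,0,0,5,0.6],
  [0.004,0.02,0,0,0.6],
  [0.008,0.03,0,0,0.6],
  [0.008,0.033,0,0,0.6],
  [0.008,0.033,0,0,0.6],
])

```text
clock: 9.08
position: [0.5376, -0.1605, 0.1837]
ee_rot: [0.998, -0.04, 0.042, 0.009]
ft_force: [0.6, 0.8, -1.5]
grip_width: 0.575
```

Emit:
apply_moves([
  [0.008,0.033,0,0,0.6],
  [0.008,0.033,0,0,0.6],
  [0.008,0.033,0,0,0.6],
  [0.008,0.03,0,0,0.6],
  [0.004,0.02,0,0,0.6],
])

```text
clock: 9.5
position: [0.5625, -0.3228, 0.1954]
ee_rot: [0.998, -0.041, 0.046, 0.012]
ft_force: [-0.0, -1.0, -2.1]
grip_width: 0.571
```

```bash
python3 - <<'E'
from h import *
im,d=snap("side"); S=cloud("side",d)
print("tote rim",rect(S,0,(.058,.08),(.3,.7),(-.55,-.16)))
need([.5587,-.3512,.03])
E
```

```text
tote rim (756, array([ 491.6, -343. ]), array([190.1, 287.9]), 84.9, np.float64(0.0655))
clock 9.55 pos [ 0.5617 -0.3273  0.1953] yaw -4.9 toolz [ 0.09  -0.03  -0.995] w 49.0
tool shift [-0.0162  0.0204  0.165 ]
```

Emit:
apply_moves([
  [-0.008,0.01,0.02,0,0.6],
  [-0.008,0.01,0.03,0,0.6],
  [0,0,0.03,0,0.6],
  [0,0,0.025,0,0.6],
  [0,0,0,0,0.6],
])

```text
clock: 9.97
position: [0.5553, -0.3552, 0.0927]
ee_rot: [0.998, -0.046, 0.051, 0.016]
ft_force: [-1.3, 1.4, -2.3]
grip_width: 0.577
```

```bash
python3 - <<'E'
from h import *
need([.5587,-.3512,.03])
E
```

```text
clock 9.9667 pos [ 0.5553 -0.3552  0.0927] yaw -5.1 toolz [ 0.1   -0.037 -0.994] w 49.0
tool shift [-0.0034 -0.006   0.0625]
```

Emit:
apply_moves([
  [-0.003,-0.003,0.02,0,0.6],
  [-0.001,-0.003,0.02,0,0.6],
  [0,0,0.015,0,0.6],
  [0,0,0.005,0,0.6],
  [0,0,0,0,0.6],
])

```text
clock: 10.38
position: [0.5612, -0.3516, 0.0378]
ee_rot: [0.997, -0.045, 0.054, 0.018]
ft_force: [-0.6, -1.2, -1.5]
grip_width: 0.575
```

Emit:
apply_moves([
  [0,0,0.008,0,0.6],
  [0,0,0.004,0,0.6],
  [0,0,0,0,0.6],
])

```text
clock: 10.63
position: [0.5645, -0.3531, 0.0287]
ee_rot: [0.997, -0.045, 0.056, 0.019]
ft_force: [0.0, 0.0, -0.9]
grip_width: 0.575
```

Emit:
apply_moves([
  [0,0,0,0,0.1],
  [0,0,0,0,-0.3],
  [0,0,0,0,-0.6],
  [0,0,0,0,-0.8],
  [0,0,-0.02,0,-0.8],
])

```text
clock: 11.05
position: [0.562, -0.3523, 0.0481]
ee_rot: [0.997, -0.045, 0.056, 0.018]
ft_force: [-0.1, 0.8, -0.0]
grip_width: 0.902
```

Emit:
apply_moves([
  [0,0,-0.03,0,-0.8],
  [0,0,-0.03,0,-0.8],
  [0,0,-0.03,0,-0.8],
  [0,0,-0.03,0,-0.8],
  [0,0,-0.03,0,-0.8],
])

```text
clock: 11.47
position: [0.5434, -0.3445, 0.2005]
ee_rot: [0.997, -0.045, 0.053, 0.017]
ft_force: [-0.2, -0.8, 0.2]
grip_width: 0.899
```

```bash
python3 - <<'E'
from h import *
im,d=snap("top"); P=cloud("top",d)
print("tote rim",rect(P,0,(.058,.08),(.3,.7),(-.55,-.16)),rect(P,0,(.036,.053),(.4,.65),(-.415,-.275)))
tool(); print(np.round(manip.get_obs()["joint_pos"],3))
E
```

```text
tote rim (412, array([ 492.6, -324.7]), array([140.5, 280.4]), 84.7, np.float64(0.0689)) (514, array([ 566.2, -336.9]), array([127. , 123.2]), 84.7, np.float64(0.0451))
clock 11.5167 pos [ 0.5455 -0.3457  0.208 ] yaw -5.1 toolz [ 0.112 -0.043 -0.993] w 76.5
[ 0.878  0.343 -0.47   1.532  0.155  1.185 -1.271]
```

Emit:
apply_moves([
  [0,0,-0.03,-7,-0.8],
  [0,0,-0.03,-7,-0.8],
  [0,0,-0.03,-7,-0.8],
  [0,0,-0.02,-7,-0.8],
  [0,0,0,-7,-0.8],
])

```text
clock: 11.93
position: [0.533, -0.3404, 0.3275]
ee_rot: [0.963, 0.263, 0.051, 0.039]
ft_force: [0.4, -0.0, -0.1]
grip_width: 0.902
```

Emit:
apply_moves([
  [0,0,0,-7,-0.8],
  [0,0,0,-7,-0.8],
  [0,0,0,-7,-0.8],
  [0,0,0,-7,-0.8],
  [0,0,0,-7,-0.8],
])

```text
clock: 12.35
position: [0.5343, -0.3407, 0.3327]
ee_rot: [0.835, 0.546, 0.037, 0.057]
ft_force: [0.6, -0.2, 0.2]
grip_width: 0.907
```

```bash
python3 - <<'E'
from h import *
need([.48,.33,.33])
E
```

```text
clock 12.35 pos [ 0.5343 -0.3407  0.3327] yaw 66.3 toolz [ 0.124 -0.054 -0.991] w 77.1
tool shift [ 0.5923 -0.3167 -0.0405]
```

Emit:
apply_moves([
  [0,0,0,-7.1,-0.8],
  [0,0,0,-7.1,-0.8],
  [0,0,0,-7.1,-0.8],
  [0,0,0,-7.1,-0.8],
  [0.03,0,0,0,-0.8],
])

```text
clock: 12.77
position: [0.5308, -0.3166, 0.3311]
ee_rot: [0.674, 0.736, 0.021, 0.066]
ft_force: [0.1, -1.1, 0.7]
grip_width: 0.896
```

Emit:
apply_moves([
  [0.04,0,0,0,-0.8],
  [0.04,0,0,0,-0.8],
  [0.04,0,0,0,-0.8],
  [0.04,0,0,0,-0.8],
  [0.04,0,0,0,-0.8],
])

```text
clock: 13.18
position: [0.5129, -0.115, 0.3163]
ee_rot: [0.676, 0.733, 0.021, 0.067]
ft_force: [-0.2, 1.2, 0.5]
grip_width: 0.899
```

```bash
python3 - <<'E'
from h import *
need([.48,.33,.33])
E
```

```text
clock 13.1833 pos [ 0.5129 -0.115   0.3163] yaw 94.4 toolz [ 0.127 -0.06  -0.99 ] w 76.4
tool shift [ 0.4441  0.0065 -0.0447]
```

Emit:
apply_moves([
  [0,0.04,0,0,-0.8],
  [0,0.04,0,0,-0.8],
  [0,0.04,0,0,-0.8],
  [0,0.04,0,0,-0.8],
])

```text
clock: 13.52
position: [0.6643, -0.0873, 0.3409]
ee_rot: [0.673, 0.736, 0.012, 0.077]
ft_force: [0.3, -1.6, 3.2]
grip_width: 0.9
```

Emit:
apply_moves([
  [0,-0.015,0,0,-0.8],
  [0,-0.015,0,0,-0.8],
  [0,-0.015,0,0,-0.8],
  [0,-0.015,0,0,-0.8],
  [0,-0.015,0,0,-0.8],
])

```text
clock: 13.93
position: [0.6013, -0.0857, 0.3191]
ee_rot: [0.669, 0.741, 0.019, 0.065]
ft_force: [-0.8, 0.1, 0.7]
grip_width: 0.9
```

Emit:
apply_moves([
  [0,-0.015,0,0,-0.8],
  [0,-0.015,0,0,-0.8],
  [0,-0.015,0,0,-0.8],
  [0,-0.015,0,0,-0.8],
  [0,-0.015,0,0,-0.8],
])

```text
clock: 14.35
position: [0.5243, -0.0933, 0.3098]
ee_rot: [0.668, 0.741, 0.019, 0.065]
ft_force: [-0.4, 0.4, 0.4]
grip_width: 0.9
```

Emit:
apply_moves([
  [0,0,0,0,-0.8],
  [0,0,0,0,-0.8],
  [0,0,0,0,-0.8],
  [0,0,0,0,-0.8],
  [0,0,0,0,-0.8],
])

```text
clock: 14.77
position: [0.5238, -0.0939, 0.3111]
ee_rot: [0.669, 0.74, 0.018, 0.068]
ft_force: [-0.1, -0.8, 0.6]
grip_width: 0.901
```

```bash
python3 - <<'E'
from h import *
need([.48,.33,.33])
E
```

```text
clock 14.7667 pos [ 0.5238 -0.0939  0.3111] yaw 95.5 toolz [ 0.125 -0.063 -0.99 ] w 76.6
tool shift [ 0.4235  0.0034 -0.0511]
```

```bash
python3 - <<'E'
from h import *
need([.549,.290,.311])
im,d=snap("top"); P=cloud("top",d)
print("h4",rect(P,0,(.225,.26),(.45,.59),(.33,.5)), "h3",rect(P,0,(.225,.26),(.45,.59),(.25,.33)))
E
```

```text
clock 14.7667 pos [ 0.5238 -0.0939  0.3111] yaw 95.5 toolz [ 0.125 -0.063 -0.99 ] w 76.6
tool shift [ 0.3786  0.0651 -0.0211]
h4 (88, array([532.2, 365. ]), array([ 9.2, 50.2]), 7.8, np.float64(0.2419)) h3 (88, array([546. , 290.6]), array([ 9.3, 49.5]), 7.6, np.float64(0.242))
```

Emit:
apply_moves([
  [0.036,0.006,-0.002,0,0],
  [0.036,0.006,-0.002,0,0.44],
  [0.036,0.006,-0.002,0,0.44],
  [0.036,0.006,-0.002,0,0.44],
  [0.036,0.006,-0.002,0,0.44],
])

```text
clock: 15.23
position: [0.5377, 0.0851, 0.3104]
ee_rot: [0.675, 0.734, 0.018, 0.067]
ft_force: [1.3, -0.2, 0.9]
grip_width: 0.282
```

Emit:
apply_moves([
  [0.036,0.006,-0.002,0,0.44],
  [0.036,0.006,-0.002,0,0.44],
  [0.036,0.006,-0.002,0,0.44],
  [0.036,0.006,-0.002,0,0.44],
  [0.02,0.006,-0.002,0,0.44],
])

```text
clock: 15.65
position: [0.5535, 0.2635, 0.3109]
ee_rot: [0.675, 0.734, 0.02, 0.066]
ft_force: [0.1, 0.4, 0.1]
grip_width: 0.28
```

```bash
python3 - <<'E'
from h import *
need([.549,.290,.275])
E
```

```text
clock 15.65 pos [0.5535 0.2635 0.3109] yaw 94.6 toolz [ 0.124 -0.06  -0.991] w 23.8
tool shift [ 0.0293 -0.0063  0.0335]
```

Emit:
apply_moves([
  [0.015,-0.003,0.01,-1,0.44],
  [0.014,-0.003,0.01,-1,0.44],
  [0,0,0.01,0,0.44],
  [0,0,0,0,0.44],
  [0,0,0,0,0.44],
])

```text
clock: 16.07
position: [0.5473, 0.3008, 0.2747]
ee_rot: [0.658, 0.75, 0.019, 0.062]
ft_force: [-0.1, -0.1, 0.5]
grip_width: 0.279
```

```bash
python3 - <<'E'
from h import *
need([.549,.290,.214])
im,d=snap("side","side4.png"); a=cv2.imread("pics/side4.png")[180:330,130:290]
im,d=snap("top","top4.png"); b=cv2.imread("pics/top4.png")[150:270,120:280]
cv2.imwrite("pics/c4.png",np.hstack([cv2.resize(a,(400,375)),cv2.resize(b,(400,375))]))
E
```

```text
clock 16.0667 pos [0.5473 0.3008 0.2747] yaw 97.3 toolz [ 0.118 -0.052 -0.992] w 23.7
tool shift [-0.0069 -0.0065  0.061 ]
```

View pics/c4.png

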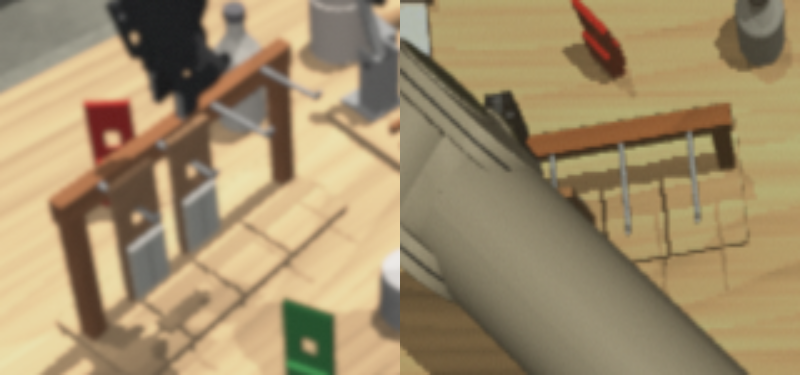

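Emit:
apply_moves([
  [-0.004,-0.004,0.01,0,0.44],
  [-0.003,-0.002,0.015,0,0.44],
  [0,0,0.015,0,0.44],
  [0,0,0.012,0,0.44],
  [0,0,0,0,0.44],
])

```text
clock: 16.58
position: [0.5531, 0.2846, 0.2259]
ee_rot: [0.662, 0.746, 0.022, 0.065]
ft_force: [0.3, 0.1, -0.1]
grip_width: 0.284
```

```bash
python3 - <<'E'
from h import *
need([.549,.290,.214])
E
```

```text
clock 16.5833 pos [0.5531 0.2846 0.2259] yaw 96.6 toolz [ 0.125 -0.053 -0.991] w 24.2
tool shift [ 0.0066 -0.0048  0.011 ]
```

Emit:
apply_moves([
  [0.005,-0.004,0.005,0,0.44],
  [0,0,0.005,0,0.44],
  [0,0,0,0,0.7],
  [0,0,0,0,1],
  [0,0,0,0,1],
], squeeze=35)

```text
clock: 17.0
position: [0.5505, 0.2886, 0.2166]
ee_rot: [0.663, 0.745, 0.023, 0.065]
ft_force: [0.7, -0.2, -1.3]
grip_width: 0.087
```

Emit:
apply_moves([
  [0,0,0,0,1],
  [0,0,0,0,1],
])

```text
clock: 17.17
position: [0.5504, 0.289, 0.2171]
ee_rot: [0.663, 0.746, 0.023, 0.065]
ft_force: [0.9, -0.5, -1.5]
grip_width: 0.083
```

```bash
python3 - <<'E'
from h import *
p,M=tool(); print(manip.get_obs()["ft_force"])
print("up 15mm", (M.T@[0,0,.015]).round(4), "out 80", (M.T@[-.0795,-.0095,0]).round(4))
E
```

```text
clock 17.1667 pos [0.5504 0.289  0.2171] yaw 96.5 toolz [ 0.128 -0.052 -0.99 ] w 7.0
[ 0.86241867 -0.51160101 -1.51305375]
up 15mm [-0.001   0.0018 -0.0149] out 80 [-0.0005 -0.0795 -0.0097]
```

Emit:
apply_moves([
  [0,0.001,-0.006,0,1],
  [0,0.001,-0.005,0,1],
  [0,0,-0.002,0,1],
  [0,0,0,0,1],
])

```text
clock: 17.5
position: [0.5509, 0.2903, 0.2322]
ee_rot: [0.663, 0.746, 0.023, 0.065]
ft_force: [-0.5, 0.6, -1.2]
grip_width: 0.083
```

Emit:
apply_moves([
  [0,-0.01,-0.001,0,1],
  [0,-0.012,-0.0015,0,1],
])

```text
clock: 17.67
position: [0.5293, 0.2875, 0.2319]
ee_rot: [0.664, 0.745, 0.024, 0.065]
ft_force: [0.0, 1.4, -1.3]
grip_width: 0.09
```

Emit:
apply_moves([
  [0,-0.014,-0.002,0,1],
  [0,-0.016,-0.002,0,1],
  [0,-0.016,-0.002,0,1],
])

```text
clock: 17.92
position: [0.4798, 0.282, 0.2311]
ee_rot: [0.664, 0.745, 0.023, 0.064]
ft_force: [0.4, 0.1, -1.1]
grip_width: 0.086
```

Emit:
apply_moves([
  [0,-0.018,-0.002,0,1],
  [0,-0.018,-0.015,0,1],
  [0,0,-0.025,0,1],
  [0,0,-0.02,0,1],
  [-0.02,0,0,0,1],
])

```text
clock: 18.33
position: [0.4272, 0.2638, 0.2877]
ee_rot: [0.661, 0.748, 0.019, 0.065]
ft_force: [0.5, 0.6, -1.6]
grip_width: 0.087
```

Emit:
apply_moves([
  [-0.03,0,0,0,1],
  [-0.035,0,0,0,1],
  [-0.035,0,0,0,1],
  [-0.035,0,0,0,1],
  [-0.035,0,0,0,1],
])

```text
clock: 18.75
position: [0.4431, 0.0965, 0.2996]
ee_rot: [0.656, 0.752, 0.02, 0.067]
ft_force: [1.2, -0.2, -1.2]
grip_width: 0.086
```

Emit:
apply_moves([
  [-0.035,0,0,0,1],
  [-0.035,0,0,0,1],
  [-0.035,0,0,0,1],
  [-0.035,0,0,0,1],
  [-0.035,0,0,0,1],
])

```text
clock: 19.17
position: [0.4616, -0.083, 0.3128]
ee_rot: [0.656, 0.751, 0.018, 0.07]
ft_force: [1.5, -0.6, -0.7]
grip_width: 0.086
```

```bash
python3 - <<'E'
from h import *
im,d=snap("side"); S=cloud("side",d)
print("tote rim",rect(S,0,(.058,.08),(.3,.7),(-.6,-.16)))
need([.418,-.383,.27])
E
```

```text
tote rim (698, array([ 491.2, -345.1]), array([191.3, 284.6]), 84.4, np.float64(0.0654))
clock 19.2167 pos [ 0.4615 -0.091   0.3127] yaw 97.0 toolz [ 0.128 -0.066 -0.99 ] w 7.4
tool shift [-0.2801 -0.0861  0.056 ]
```

Emit:
apply_moves([
  [-0.035,-0.011,0.004,0,1],
  [-0.035,-0.011,0.004,0,1],
  [-0.035,-0.011,0.004,0,1],
  [-0.035,-0.011,0.004,0,1],
  [-0.035,-0.011,0.004,0,1],
])

```text
clock: 19.63
position: [0.4309, -0.2669, 0.3004]
ee_rot: [0.656, 0.751, 0.018, 0.071]
ft_force: [1.2, -0.7, -0.7]
grip_width: 0.087
```

Emit:
apply_moves([
  [-0.035,-0.011,0.004,0,1],
  [-0.035,-0.011,0.004,0,1],
  [-0.02,-0.005,0.01,0,1],
  [0,0,0,0,1],
])

```text
clock: 19.97
position: [0.4123, -0.3694, 0.2841]
ee_rot: [0.659, 0.748, 0.017, 0.071]
ft_force: [0.1, -0.1, -2.1]
grip_width: 0.087
```

```bash
python3 - <<'E'
from h import *
im,d=snap("side","side5.png"); S=cloud("side",d)
print("tote rim",rect(S,0,(.058,.08),(.3,.7),(-.6,-.16)))
need([.418,-.383,.14])
cv2.imwrite("pics/c5.png",cv2.resize(cv2.imread("pics/side5.png")[100:300,250:480],(690,600)))
E
```

```text
tote rim (787, array([ 493. , -345.5]), array([190. , 288.2]), 85.2, np.float64(0.0653))
clock 20.0167 pos [ 0.413  -0.3678  0.285 ] yaw 97.0 toolz [ 0.129 -0.067 -0.989] w 7.4
tool shift [-0.0036 -0.0144  0.1451]
```

View pics/c5.png

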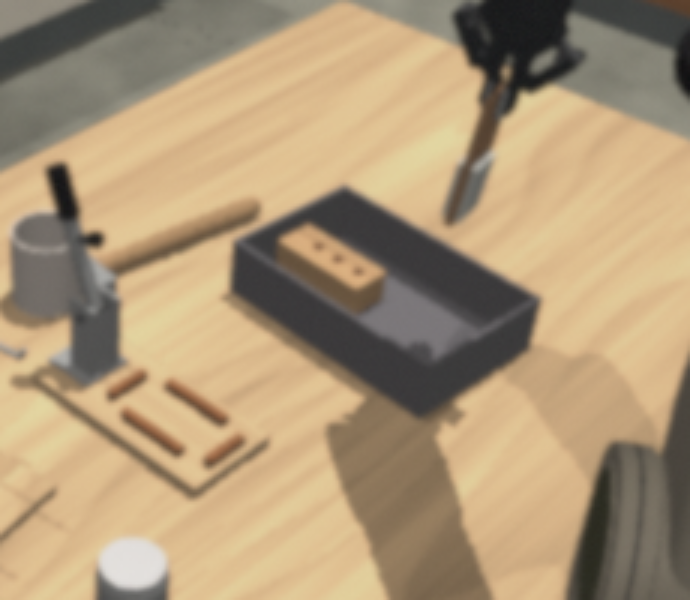

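Emit:
apply_moves([
  [-0.002,-0.007,0.025,0,1],
  [-0.002,-0.007,0.03,0,1],
  [0,0,0.03,0,1],
  [0,0,0.025,0,1],
  [0,0,0.01,0,1],
])

```text
clock: 20.43
position: [0.4193, -0.3765, 0.1663]
ee_rot: [0.657, 0.75, 0.019, 0.075]
ft_force: [-0.6, 0.4, -1.9]
grip_width: 0.083
```

```bash
python3 - <<'E'
from h import *
need([.42,-.383,.136])
E
```

```text
clock 20.4333 pos [ 0.4193 -0.3765  0.1663] yaw 97.2 toolz [ 0.138 -0.07  -0.988] w 7.1
tool shift [-0.0038 -0.004   0.0305]
```

Emit:
apply_moves([
  [0.0,-0.003,0.012,0,1],
  [0,-0.001,0.012,0,1],
  [0,0,0.006,0,1],
  [0,0,0,0,1],
])

```text
clock: 20.77
position: [0.4213, -0.3743, 0.1347]
ee_rot: [0.656, 0.751, 0.02, 0.075]
ft_force: [-0.0, 0.2, -1.1]
grip_width: 0.087
```

Emit:
apply_moves([
  [0,0,0.004,0,1],
  [0,0,0,0,0.7],
  [0,0,0,0,0.4],
  [0,0,0,0,0.1],
  [0,0,0,0,-0.1],
])

```text
clock: 21.18
position: [0.4245, -0.3752, 0.1348]
ee_rot: [0.655, 0.751, 0.02, 0.078]
ft_force: [-0.1, -1.4, -0.6]
grip_width: 0.547
```

Emit:
apply_moves([
  [0,0,0,0,-0.1],
  [0,0.003,-0.02,0,-0.1],
  [0,0.003,-0.025,0,-0.1],
  [0,0.003,-0.03,0,-0.1],
  [0,0.003,-0.04,0,-0.1],
])

```text
clock: 21.6
position: [0.4165, -0.3632, 0.2462]
ee_rot: [0.656, 0.751, 0.021, 0.071]
ft_force: [0.2, -0.8, -0.5]
grip_width: 0.552
```

Emit:
apply_moves([
  [0,0.003,-0.03,0,-0.1],
  [0.03,0,-0.02,0,0.44],
  [0.035,0,0,0,0.44],
  [0.035,0,0,0,0.44],
  [0.035,0,0,0,0.44],
])

```text
clock: 22.02
position: [0.3966, -0.2296, 0.2979]
ee_rot: [0.659, 0.748, 0.021, 0.08]
ft_force: [0.7, 0.9, 0.6]
grip_width: 0.28
```

Emit:
apply_moves([
  [0.035,0,0,0,0.44],
  [0.035,0,0,0,0.44],
  [0.035,0,0,0,0.44],
  [0.035,0,0,0,0.44],
  [0.035,0,0,0,0.44],
])

```text
clock: 22.43
position: [0.3741, -0.0491, 0.2823]
ee_rot: [0.659, 0.747, 0.02, 0.084]
ft_force: [1.4, -0.3, 0.1]
grip_width: 0.278
```

```bash
python3 - <<'E'
from h import *
im,d=snap("top","top6.png"); P=cloud("top",d)
print("h4",rect(P,0,(.225,.26),(.45,.59),(.33,.5)))
im,d=snap("side","side6.png"); S=cloud("side",d)
print("tote rim",rect(S,0,(.058,.08),(.3,.7),(-.6,-.16)))
need([.535,.3635,.31])
cv2.imwrite("pics/c6.png",np.hstack([cv2.resize(cv2.imread("pics/side6.png")[110:270,280:440],(400,400)),cv2.resize(cv2.imread("pics/top6.png")[180:300,350:470],(400,400))]))
E
```

```text
h4 (89, array([531.9, 365.1]), array([ 9.2, 51.3]), 7.6, np.float64(0.2418))
tote rim (686, array([ 490.6, -345.5]), array([191.3, 285.7]), 84.7, np.float64(0.0659))
clock 22.5333 pos [ 0.3745 -0.0461  0.2827] yaw 97.1 toolz [ 0.152 -0.081 -0.985] w 23.9
tool shift [ 0.3819  0.2171 -0.0357]
```

View pics/c6.png

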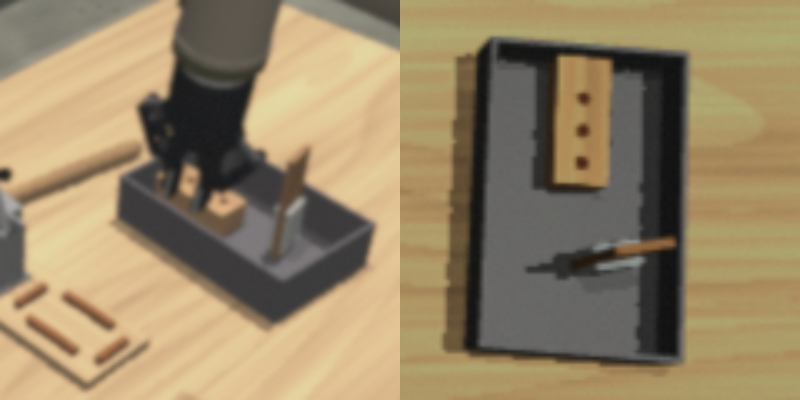

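Block and first pack are inside the tote (pack standing at crop2 (625,255)). On to the pack on peg 4.

Emit:
apply_moves([
  [0.034,0.02,-0.004,0,0.44],
  [0.034,0.02,-0.004,0,0.44],
  [0.034,0.02,-0.004,0,0.44],
  [0.034,0.02,-0.004,0,0.44],
  [0.034,0.02,-0.003,0,0.44],
])

```text
clock: 22.95
position: [0.4487, 0.1354, 0.2996]
ee_rot: [0.661, 0.745, 0.019, 0.088]
ft_force: [2.2, -0.9, -2.0]
grip_width: 0.277
```

Emit:
apply_moves([
  [0.034,0.02,-0.003,0,0.44],
  [0.034,0.02,-0.003,0,0.44],
  [0.034,0.02,-0.003,0,0.44],
  [0.034,0.02,-0.003,0,0.44],
  [0.025,0.015,-0.003,0,0.44],
])

```text
clock: 23.37
position: [0.4907, 0.2322, 0.3101]
ee_rot: [0.66, 0.746, 0.012, 0.086]
ft_force: [-0.6, -1.5, 1.8]
grip_width: 0.279
```

```bash
python3 - <<'E'
from h import *
need([.535,.3635,.275])
E
```

```text
clock 23.3667 pos [0.4907 0.2322 0.3101] yaw 96.5 toolz [ 0.144 -0.095 -0.985] w 23.7
tool shift [0.1286 0.0556 0.0285]
```

Emit:
apply_moves([
  [0.025,0.011,0,0,0.44],
  [0.025,0.011,0,0,0.44],
  [0.025,0.011,0,0,0.44],
  [0.025,0.011,0,0,0.44],
  [0.01,0.005,0,0,0.44],
])

```text
clock: 23.78
position: [0.533, 0.3511, 0.299]
ee_rot: [0.664, 0.743, 0.01, 0.084]
ft_force: [-0.1, 0.7, 0.9]
grip_width: 0.278
```

```bash
python3 - <<'E'
from h import *
need([.535,.3635,.275]); print(np.round(manip.get_obs()["joint_pos"],2))
E
```

```text
clock 23.7833 pos [0.533  0.3511 0.299 ] yaw 96.1 toolz [ 0.137 -0.097 -0.986] w 23.6
tool shift [0.0148 0.0004 0.0227]
[ 0.05  0.54 -1.18  1.33  0.66  1.6  -0.95]
```

Emit:
apply_moves([
  [0.009,0,0.01,0,0.44],
  [0.005,0,0.01,0,0.44],
  [0,0,0.005,0,0.44],
  [0,0,0,0,0.44],
  [0,0,0,0,0.44],
])

```text
clock: 24.2
position: [0.5365, 0.3643, 0.2688]
ee_rot: [0.663, 0.744, 0.008, 0.083]
ft_force: [0.3, -0.7, 0.6]
grip_width: 0.279
```

```bash
python3 - <<'E'
from h import *
need([.535,.3635,.214])
E
```

```text
clock 24.2 pos [0.5365 0.3643 0.2688] yaw 96.2 toolz [ 0.134 -0.097 -0.986] w 23.7
tool shift [ 0.0055 -0.0082  0.0539]
```

Emit:
apply_moves([
  [0.003,-0.005,0.008,0,0.44],
  [0.003,-0.003,0.012,0,0.44],
  [0,0,0.008,0,0.44],
  [0,0,0,0,0.44],
])

```text
clock: 24.53
position: [0.5326, 0.3639, 0.2383]
ee_rot: [0.665, 0.742, 0.009, 0.084]
ft_force: [-1.0, -0.9, -0.1]
grip_width: 0.28
```

```bash
python3 - <<'E'
from h import *
need([.535,.3635,.214])
im,d=snap("side","side7.png")
cv2.imwrite("pics/c7.png",cv2.resize(cv2.imread("pics/side7.png")[200:320,130:270],(700,600)))
E
```

```text
clock 24.5333 pos [0.5326 0.3639 0.2383] yaw 95.9 toolz [ 0.136 -0.098 -0.986] w 23.8
tool shift [ 0.0021 -0.0007  0.0243]
```

View pics/c7.png

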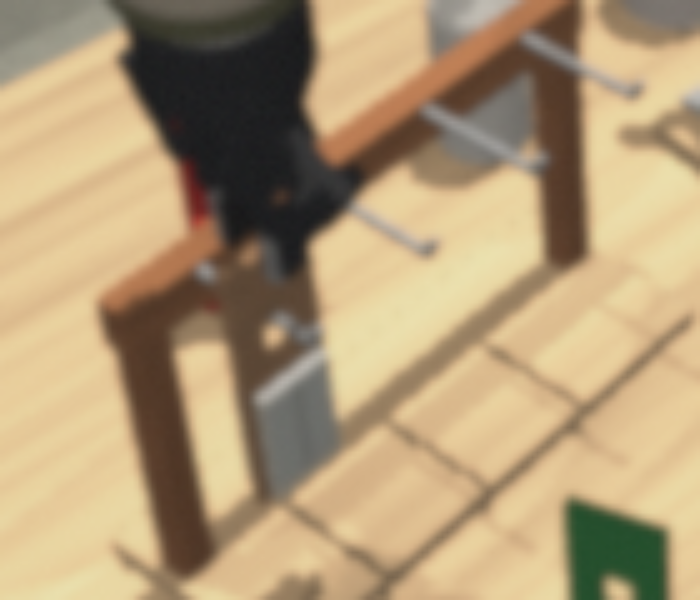

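Fingers straddle the header of the pack at crop (270,300). Down 22 mm, close.

Emit:
apply_moves([
  [0.001,0,0.009,0,0.44],
  [0.001,0,0.009,0,0.44],
  [0,0,0.003,0,0.6],
  [0,0,0,0,1],
  [0,0,0,0,1],
], squeeze=35)

```text
clock: 25.0
position: [0.5357, 0.3639, 0.2164]
ee_rot: [0.665, 0.742, 0.009, 0.084]
ft_force: [0.2, 0.1, 3.6]
grip_width: 0.088
```

Emit:
apply_moves([
  [0,0,0,0,1],
  [0,0,0,0,1],
])

```text
clock: 25.17
position: [0.5357, 0.364, 0.2167]
ee_rot: [0.665, 0.742, 0.009, 0.084]
ft_force: [-0.4, -0.3, -0.2]
grip_width: 0.09
```

```bash
python3 - <<'E'
from h import *
p,M=tool(); print(manip.get_obs()["ft_force"])
print("up 15mm", (M.T@[0,0,.015]).round(4), "out 80", (M.T@[-.0795,-.0095,0]).round(4))
E
```

```text
clock 25.1667 pos [0.5357 0.364  0.2167] yaw 95.9 toolz [ 0.137 -0.097 -0.986] w 7.7
[-0.44585573 -0.32036219 -0.19227557]
up 15mm [-0.0017  0.0019 -0.0148] out 80 [-0.0013 -0.0794 -0.01  ]
```

Emit:
apply_moves([
  [-0.001,0.001,-0.006,0,1],
  [0,0.001,-0.005,0,1],
  [0,0,-0.002,0,1],
  [0,0,0,0,1],
])

```text
clock: 25.5
position: [0.5361, 0.3647, 0.2316]
ee_rot: [0.665, 0.742, 0.01, 0.084]
ft_force: [-0.6, 0.4, -1.6]
grip_width: 0.083
```

Emit:
apply_moves([
  [0,-0.01,-0.001,0,1],
  [0,-0.012,-0.0015,0,1],
])

```text
clock: 25.67
position: [0.5147, 0.3621, 0.2312]
ee_rot: [0.666, 0.741, 0.01, 0.083]
ft_force: [-0.5, 1.0, -0.8]
grip_width: 0.083
```

Emit:
apply_moves([
  [0,-0.014,-0.002,0,1],
  [0,-0.016,-0.002,0,1],
  [0,-0.016,-0.002,0,1],
])

```text
clock: 25.92
position: [0.4651, 0.357, 0.2304]
ee_rot: [0.666, 0.741, 0.009, 0.083]
ft_force: [0.2, 0.1, -1.0]
grip_width: 0.086
```

Emit:
apply_moves([
  [0,-0.018,-0.002,0,1],
  [0,-0.018,-0.015,0,1],
  [0,0,-0.025,0,1],
  [0,0,-0.02,0,1],
  [-0.02,0,0,0,1],
])

```text
clock: 26.33
position: [0.4107, 0.3413, 0.2886]
ee_rot: [0.662, 0.745, 0.007, 0.084]
ft_force: [-0.6, 0.1, 0.3]
grip_width: 0.086
```

Emit:
apply_moves([
  [-0.03,0,0,0,1],
  [-0.035,0,0,0,1],
  [-0.035,0,0,0,1],
  [-0.035,0,0,0,1],
  [-0.035,0,0,0,1],
])

```text
clock: 26.75
position: [0.4209, 0.2032, 0.3034]
ee_rot: [0.657, 0.749, 0.005, 0.081]
ft_force: [0.6, -0.7, -1.9]
grip_width: 0.084
```

Emit:
apply_moves([
  [-0.035,0,0,0,1],
  [-0.035,0,0,0,1],
  [-0.035,0,0,0,1],
  [-0.035,0,0,0,1],
  [-0.035,0,0,0,1],
])

```text
clock: 27.17
position: [0.4376, 0.0235, 0.3249]
ee_rot: [0.659, 0.747, 0.003, 0.088]
ft_force: [1.4, -0.5, -0.5]
grip_width: 0.088
```

```bash
python3 - <<'E'
from h import *
im,d=snap("side"); S=cloud("side",d)
print("tote rim",rect(S,0,(.058,.08),(.3,.7),(-.6,-.16)))
need([.4255,-.294,.28]); print(np.round(manip.get_obs()["joint_pos"],2))
E
```

```text
tote rim (836, array([ 491.5, -344.8]), array([190.3, 285.3]), 85.2, np.float64(0.0657))
clock 27.2167 pos [0.438  0.0159 0.3251] yaw 96.3 toolz [ 0.134 -0.112 -0.985] w 7.2
tool shift [-0.2984 -0.0562  0.0776]
[ 0.81 -0.27 -0.85  1.82 -0.08  1.37  0.09]
```

Emit:
apply_moves([
  [-0.035,-0.005,0.006,0,1],
  [-0.035,-0.005,0.006,0,1],
  [-0.035,-0.005,0.006,0,1],
  [-0.035,-0.005,0.006,0,1],
  [-0.035,-0.005,0.006,0,1],
])

```text
clock: 27.63
position: [0.4347, -0.1592, 0.3139]
ee_rot: [0.659, 0.747, 0.002, 0.089]
ft_force: [0.2, 1.0, -0.3]
grip_width: 0.088
```

Emit:
apply_moves([
  [-0.035,-0.006,0.008,0,1],
  [-0.035,-0.006,0.008,0,1],
  [-0.02,-0.005,0.008,0,1],
  [0,0,0,0,1],
])

```text
clock: 27.97
position: [0.4273, -0.2608, 0.2964]
ee_rot: [0.662, 0.744, 0.001, 0.088]
ft_force: [0.2, 0.3, -2.1]
grip_width: 0.086
```

```bash
python3 - <<'E'
from h import *
im,d=snap("side","side8.png"); S=cloud("side",d)
print("tote rim",rect(S,0,(.058,.08),(.3,.7),(-.6,-.16)))
need([.4255,-.294,.145]); print(np.round(manip.get_obs()["joint_pos"],2))
cv2.imwrite("pics/c8.png",cv2.resize(cv2.imread("pics/side8.png")[100:260,280:460],(675,600)))
E
```

```text
tote rim (786, array([ 490.9, -343.7]), array([187.7, 285.1]), 85.1, np.float64(0.0657))
clock 28.0167 pos [ 0.4279 -0.2589  0.297 ] yaw 96.3 toolz [ 0.133 -0.116 -0.984] w 7.2
tool shift [-0.0145 -0.0247  0.1533]
[ 0.97 -0.09 -0.52  1.79  0.    1.25  0.57]
```

View pics/c8.png

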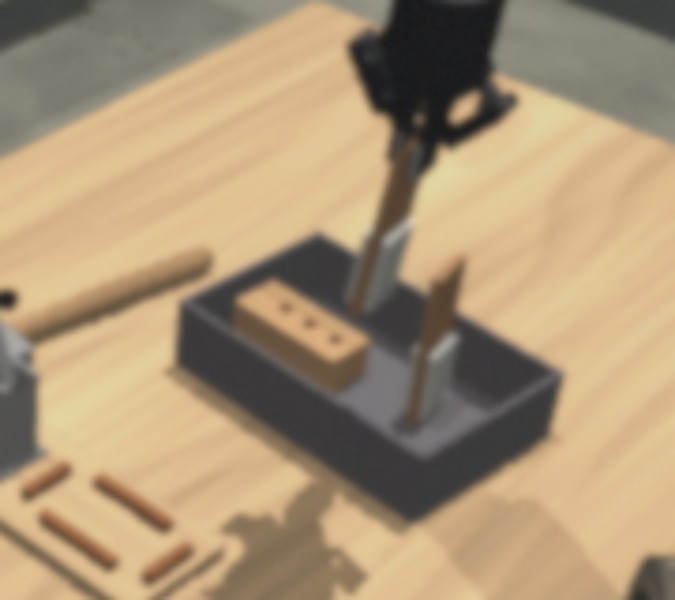

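```bash
python3 - <<'E'
from h import *
im,d=snap("top"); P=cloud("top",d)
im,d=snap("side"); S=cloud("side",d)
for Q in(P,S):
    print(rect(Q,0,(.085,.15),(.33,.5),(-.43,-.2)),rect(Q,0,(.125,.165),(.33,.5),(-.43,-.2)))
E
```

```text
None None
(140, array([ 437. , -366.5]), array([11.2, 52.2]), 2.0, np.float64(0.1178)) (83, array([ 437.8, -366.5]), array([11.2, 52. ]), 4.7, np.float64(0.1429))
```

Emit:
apply_moves([
  [-0.008,-0.01,0.02,0,1],
  [-0.008,-0.01,0.03,0,1],
  [0,-0.004,0.03,0,1],
  [0,0,0.02,0,1],
  [0,0,0.01,0,1],
])

```text
clock: 28.53
position: [0.4284, -0.2806, 0.1923]
ee_rot: [0.655, 0.75, 0.002, 0.096]
ft_force: [-8.1, -2.3, 36.9]
grip_width: 0.086
```

```bash
python3 - <<'E'
from h import *
need([.425,-.297,.137])
E
```

```text
clock 28.5333 pos [ 0.4284 -0.2806  0.1923] yaw 97.2 toolz [ 0.146 -0.122 -0.982] w 7.3
tool shift [-0.0079 -0.0127  0.0557]
```

Emit:
apply_moves([
  [0,0,-0.015,0,1],
  [0,0,-0.02,0,1],
  [0,0,-0.02,0,1],
  [0,0,0,0,1],
])

```text
clock: 28.87
position: [0.422, -0.2672, 0.2476]
ee_rot: [0.652, 0.752, 0.003, 0.095]
ft_force: [1.3, -0.8, 0.5]
grip_width: 0.083
```

```bash
python3 - <<'E'
from h import *
im,d=snap("side","side9.png"); S=cloud("side",d)
print("tote rim",rect(S,0,(.058,.08),(.3,.7),(-.6,-.16)),rect(S,0,(.09,.155),(.33,.5),(-.43,-.33)))
tool()
im,d=snap("top","top9.png"); P=cloud("top",d)
print("tote rim",rect(P,0,(.058,.08),(.3,.7),(-.6,-.16)))
cv2.imwrite("pics/c9.png",np.hstack([cv2.resize(cv2.imread("pics/side9.png")[120:260,300:440],(400,400)),cv2.resize(cv2.imread("pics/top9.png")[180:300,350:470],(400,400))]))
E
```

```text
tote rim (797, array([ 491.4, -345.2]), array([189.8, 286.8]), 84.6, np.float64(0.0659)) (151, array([ 438.6, -366.1]), array([11.3, 54.7]), 9.1, np.float64(0.1257))
clock 28.9167 pos [ 0.4218 -0.267   0.2461] yaw 97.7 toolz [ 0.145 -0.119 -0.982] w 7.0
tote rim (530, array([ 491.1, -345.6]), array([182.3, 280.8]), 84.8, np.float64(0.0683))
```

View pics/c9.png

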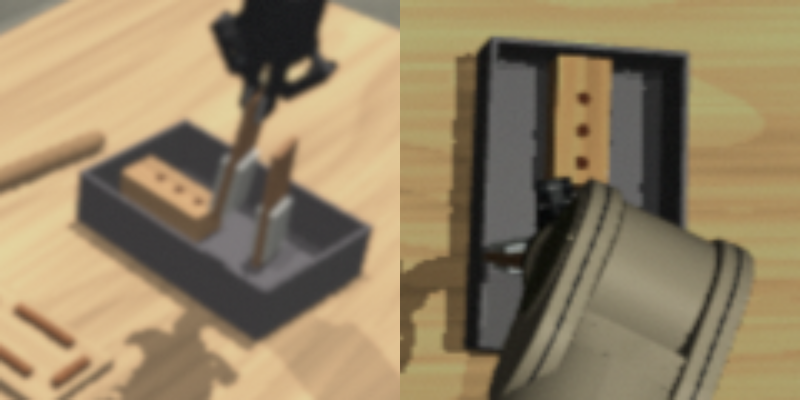

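```bash
python3 - <<'E'
from h import *
im,d=snap("side"); S=cloud("side",d)
for a,b in((.09,.11),(.11,.13),(.13,.15),(.15,.18),(.18,.2),(.2,.225)):
    print(a,rect(S,0,(a,b),(.36,.52),(-.33,-.2)))
need([.425,-.305,.246])
E
```

```text
0.09 None
0.11 (18, array([ 427.6, -263.4]), array([47.5, 23.2]), 69.2, np.float64(0.1255))
0.13 (61, array([ 425.1, -260. ]), array([47.9, 18.2]), 72.7, np.float64(0.14))
0.15 (95, array([ 421.1, -260.4]), array([48.5, 26.2]), 67.7, np.float64(0.1667))
0.18 (86, array([ 426.9, -263.1]), array([23.5, 52. ]), 4.6, np.float64(0.1906))
0.2 (61, array([ 424.2, -264.1]), array([10.1, 59.8]), 8.9, np.float64(0.2118))
clock 29.0167 pos [ 0.4206 -0.2675  0.2435] yaw 97.6 toolz [ 0.142 -0.117 -0.983] w 7.3
tool shift [-0.0377 -0.0009  0.0025]
```

Emit:
apply_moves([
  [-0.015,0,0,0,1],
  [-0.018,0,0,0,1],
  [-0.005,0,0,0,1],
  [0,0,0,0,1],
])

```text
clock: 29.35
position: [0.4255, -0.3055, 0.246]
ee_rot: [0.652, 0.753, 0.002, 0.091]
ft_force: [-0.3, 0.1, -1.1]
grip_width: 0.084
```

```bash
python3 - <<'E'
from h import *
im,d=snap("side"); S=cloud("side",d)
for a,b in((.13,.18),(.18,.22)):
    print(a,rect(S,0,(a,b),(.36,.52),(-.338,-.2)))
need([.42,-.305,.14])
E
```

```text
0.13 (154, array([ 426.7, -295.8]), array([47.5, 27.4]), 62.8, np.float64(0.1555))
0.18 (131, array([ 427.2, -302.5]), array([54.5, 22.8]), 83.9, np.float64(0.1954))
clock 29.4 pos [ 0.4253 -0.3051  0.2458] yaw 97.8 toolz [ 0.139 -0.115 -0.984] w 7.2
tool shift [ 0.0149 -0.018   0.1033]
```

Emit:
apply_moves([
  [0.003,-0.003,0.015,0,1],
  [0.003,-0.003,0.018,0,1],
  [0.003,-0.003,0.015,0,1],
])

```text
clock: 29.65
position: [0.4237, -0.3026, 0.1971]
ee_rot: [0.651, 0.753, 0.003, 0.092]
ft_force: [0.0, -0.0, -2.0]
grip_width: 0.087
```

```bash
python3 - <<'E'
from h import *
need([.42,-.305,.137])
E
```

```text
clock 29.65 pos [ 0.4237 -0.3026  0.1971] yaw 97.8 toolz [ 0.143 -0.116 -0.983] w 7.4
tool shift [ 0.0063 -0.0115  0.0588]
```

Emit:
apply_moves([
  [0.001,-0.003,0.015,0,1],
  [0.001,-0.003,0.015,0,1],
])

```text
clock: 29.82
position: [0.4216, -0.3032, 0.1645]
ee_rot: [0.651, 0.754, 0.003, 0.092]
ft_force: [-0.1, 0.2, -1.6]
grip_width: 0.085
```

Emit:
apply_moves([
  [0.001,-0.002,0.012,0,1],
  [0.001,-0.002,0.008,0,1],
  [0,0,0.004,0,1],
])

```text
clock: 30.07
position: [0.4189, -0.3017, 0.1353]
ee_rot: [0.651, 0.754, 0.003, 0.089]
ft_force: [-1.4, -0.4, -0.6]
grip_width: 0.091
```

Emit:
apply_moves([
  [0,0,0.003,0,1],
  [0,0,0,0,0.7],
  [0,0,0,0,0.4],
  [0,0,0,0,0.1],
  [0,0,0,0,-0.1],
])

```text
clock: 30.48
position: [0.4206, -0.3017, 0.1335]
ee_rot: [0.65, 0.754, 0.003, 0.09]
ft_force: [0.1, 0.6, -0.3]
grip_width: 0.545
```

Emit:
apply_moves([
  [0,0,0,0,-0.1],
  [-0.002,0.003,-0.02,0,-0.1],
  [-0.003,0.003,-0.025,0,-0.1],
  [-0.004,0.004,-0.03,0,-0.1],
  [-0.004,0.004,-0.04,0,-0.1],
])

```text
clock: 30.9
position: [0.4169, -0.2974, 0.2474]
ee_rot: [0.65, 0.755, 0.003, 0.084]
ft_force: [1.3, -0.9, 0.1]
grip_width: 0.55
```

Emit:
apply_moves([
  [0,0.003,-0.03,0,-0.1],
  [0.03,0,-0.02,0,-0.1],
  [0.035,0,0,0,-0.1],
  [0.035,0,0,0,-0.1],
  [0.035,0,0,0,-0.1],
])

```text
clock: 31.32
position: [0.3973, -0.1621, 0.294]
ee_rot: [0.654, 0.751, 0.005, 0.093]
ft_force: [0.4, 0.5, 0.9]
grip_width: 0.55
```

Emit:
apply_moves([
  [0.035,0,0,0,-0.1],
  [0.035,0,0,0,-0.1],
  [0.035,0,0,0,-0.1],
  [0.03,0,0,0,-0.1],
  [0,0,0,0,-0.1],
])

```text
clock: 31.73
position: [0.3785, -0.0177, 0.2769]
ee_rot: [0.651, 0.753, 0.004, 0.098]
ft_force: [0.6, -0.7, 0.2]
grip_width: 0.551
```

```bash
python3 - <<'E'
from h import *
im,d=snap("side","side10.png"); S=cloud("side",d)
print("tote rim",rect(S,0,(.058,.08),(.3,.7),(-.6,-.16)));tool()
for k in nets.look_for("side","pack1"): print(k)
im,d=snap("top","top10.png"); P=cloud("top",d)
for th in("tin","glue","mug","hammer"):
    k=nets.place_of("top",th)[:1]
    print(th,k)
cv2.imwrite("pics/c10.png",np.hstack([cv2.resize(cv2.imread("pics/side10.png")[120:340,140:440],(400,300)),cv2.resize(cv2.imread("pics/top10.png")[130:310,130:450],(400,300))]))
E
```

```text
tote rim (740, array([ 491.5, -344.4]), array([188.7, 284.8]), 84.5, np.float64(0.0662))
clock 31.7833 pos [ 0.3788 -0.0199  0.2772] yaw 97.7 toolz [ 0.153 -0.122 -0.981] w 46.7
{'rect': [245.3, 299.1, 21.1, 48.2], 'conf': 0.89}
{'rect': [386.3, 170.1, 20.7, 43.9], 'conf': 0.86}
{'rect': [164.5, 220.2, 22.8, 42.7], 'conf': 0.86}
{'rect': [379.2, 177.4, 14.3, 40.0], 'conf': 0.61}
tin [{'xy': [243.6, 278.7], 'conf': 0.8}]
glue [{'xy': [261.8, 161.9], 'conf': 0.6}]
mug [{'xy': [323.4, 153.6], 'conf': 0.9}]
hammer [{'xy': [377.0, 164.6], 'conf': 0.59}]
```

View pics/c10.png

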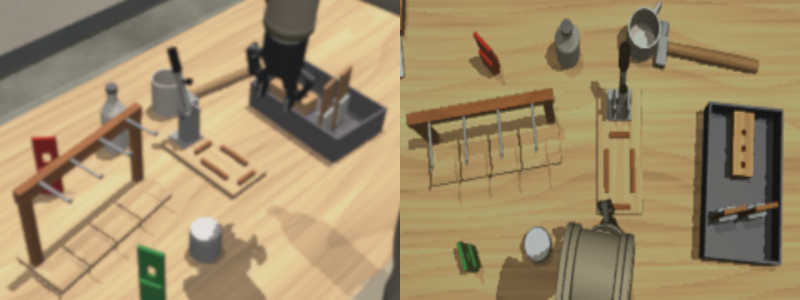

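```bash
python3 -c "
from h import *
print(manip.get_obs()['ft_force']); print(workorder.hand_in())"
```

```text
[ 0.05685183 -0.27930411  0.03734438]
the job is handed in; nothing more can be done
None
```

I flipped the clamp arm open, laid the block in the tote, and stood both hinge packs in the tote. Only two packs were on display, on the left two pegs. The job is handed in after about 32 s on the robot's clock; it reports no verdict.

- **Last checks:** The final pictures show the clamp arm standing open, all four pegs empty, and the block and both packs inside the tote. The tote was still at its starting place. The gripper was clear with no load on it.
- **Clamp angle:** From the gripper position the arm reached about 1.9 rad before release, and it stayed back past upright in the later pictures.
- **Bump on the tote:** While I was lowering the second pack, its lower edge touched the tote rim, at about 37 N on the wrist. I raised it, moved it inward and set it down cleanly.
- **Tool tilt:** The tool's tilt drifted to about 10° during the run. The grips and placements still held.
- **Bystanders:** The network found the tin about 4 pixels (roughly 12 mm) from its first position, with the arm partly covering it. The glue, mug and hammer were within about 3 pixels of where they started, and the robot never went near any of them. I left the green and red look-alikes alone.

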